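# Put the thread winder into third speed

### The job

Put the tabletop thread winder into third speed: with shut fingertips push its gear lever along the left-hand slot to the crossbar of the H-shaped gate, across to the right, then forward, away from you, fully home into the third slot (the far right one, marked with three dots), and leave it there. Only push the lever's knob: do not pinch it or pull the lever up. Leave the winder's two thread spools, the wax pot, the rosette and the loose spool standing where they are.

Things in the scene. Friction and masses are not known exactly. Their poses are not given: they have to be found in the camera images.
- winder: Grey thread winder, fixed on the table, yaw within +-0.3 rad. Origin: on the table below the gate's centre; x forward (away from the robot at yaw 0), y left, z up. Foot plate x -65 to +215, y +-60 mm, 18 mm high. Gate box 110 x 110, 80 mm high. Behind it (x 106 to 210, y -58 to +16 mm) a motor box, 56 mm high, with a platter, and a wire guide, 130 mm high, at x 202, y -22.
- gate_centre (a point): Centre of the H-shaped gate, in the steel plate on top of the gate box, 80 mm above the table; axes as the winder's. Two slots along x at y = +20 (left) and -20 mm (right), joined in the middle by a crossbar along y, 20 mm wide. Dots mark the slot ends: 1 far left, 2 near left, 3 far right, 4 near right.
- knob (a point): Centre of the gear lever's black ball knob, diameter 32 mm, on a steel rod of diameter 10 mm. The lever tilts about a pivot 15 mm above the winder's origin, 125 mm from the knob's centre: knob height 140 mm upright, about 127 mm at slot ends. The knob moves about 41 mm either way along the winder's x, and 38 mm to the left and right slots.
- shift_fore (a joint): Lever tilt along the winder's x, rad: 0 upright, in line with the crossbar; +0.35 fully forward (slots 1, 3), -0.35 fully back (slots 2, 4), hard stops. Starts anywhere from -0.34 to 0.34, in the left slot. The lever crosses freely only while this is within about +-0.07. It stays where it is left; about 1.5 N at the knob moves it.
- shift_across (a joint): Lever tilt across the gate, rad: about -0.31 in the left slot (the start), 0 in the middle of the crossbar, about +0.31 in the right slot; hard stops at +-0.335. It stays where it is left; about 1.5 N at the knob moves it.
- lift (a joint): How far the lever is pulled up along its own rod, m: 0 down (held by a spring of 10 N), 0.015 fully up. It must stay down.
- spool_wound: Loose thread spool, diameter 29 mm, 52 mm high, standing on the winder's platter at x = 155, y = -22 mm of the winder. Origin: centre of its underside, z up.
- spool_spare: Loose thread spool, diameter 29 mm, 52 mm high, standing on a pad of the winder's foot plate at x = 165, y = +39 mm of the winder, 20 mm above the table. Origin: centre of its underside, z up.
- wax_pot: Loose round pot, diameter 58 mm, 50 mm high, on the table to the left of the winder. Origin: centre of its underside.
- rosette_3: Loose bead rosette, about 30 mm wide and 14 mm high, on the table to the left of the winder. Origin: centre of its underside.
- spool_navy: Loose thread spool, diameter 29 mm, 52 mm high, standing on the table far to the left of the winder. Origin: centre of its underside, z up.

How it is judged:
On the way, in this order (a step that is already met when the one before it is completed fails the run):
1. the lever has crossed over to the right-hand slot and is not yet pushed forward (value of joint shift_across above 0.25 rad and value of joint shift_fore below 0.15 rad), for 0.05 s.
2. the lever is pushed forward into the third slot (value of joint shift_across above 0.25 rad and value of joint shift_fore above 0.31 rad), for 0.1 s.
At the end, for the whole second after the job is handed in: The lever rests at the far end of the third slot (far right): shift_fore above 0.31 rad of 0.35, shift_across above 0.25 rad, not pulled up (lift below 3 mm); the three spools stand upright and they, the wax pot and the rosette are within 10 mm of where they started (all of step 2 and value of joint lift below 0.003 m and velocity of joint shift_fore between -0.05 and 0.05 rad/s and angle between each of spool_wound, spool_spare, spool_navy's own z axis and vertical below 0.1 rad and distance of each of spool_wound, spool_spare, spool_navy, wax_pot, rosette_3 from where it was at the start of the episode below 0.01 m); the robot touches nothing.
It fails at once if the lever is pulled up by more than 5 mm (value of joint lift above 0.005 m).
It fails at once if a spool, the wax pot or the rosette is shifted more than 15 mm (distance of any of spool_wound, spool_spare, spool_navy, wax_pot, rosette_3 from where it was at the start of the episode above 0.015 m).
It also fails if it takes over 61 s, if anything falls off the work surface, if the arm or the gripper's body presses on something with over 40 N, if the wrist force passes 120 N, or if a joint passes its speed limit or range.

### The arm

A 7-joint arm with a two-finger parallel gripper is mounted at the origin on a cart in front of the work surface, level with it; the furniture and walls round the work are solid. World frame = base frame: x ahead of the robot, y to its left, z up, the work surface at z = 0. Lengths are in m, angles in rad, forces in N, time in s.
With the tool pointing down it reaches from about 0.35 to 0.9 m from the base axis. Payload 7.2 kg.
Tool frame: the origin (TCP) lies midway between the tips of the shut fingers; the grasp point (between the pads) lies 19 mm behind it; z points along the fingers, y is the line along which they close (so a half turn about z gives the same grasp; the last joint's range is limited). The gripper opens to 88 mm and grips with 3 to 60 N. Pads are 20 mm wide; open, the fingers measure 115 mm over their backs; the gripper's body (75 mm by 178 mm) begins 61 mm behind the grasp point.
Start: joints at [-1.275, 0.411, -0.013, 1.596, 0.006, 1.134, -0.082], TCP at [0.222, 0.584, 0.223] pointing down, gripper open.
Joint ranges: [-2.95, 2.95], [-0.29, 1.99], [-1.47, 1.44], [0.14, 2.54], [-1.03, 4.17], [0.13, 1.85], [-2.86, 2.86]. Speed limits (rad/s): [2.39, 2.39, 3.01, 3.01, 3.14, 3.14, 3.14].

### API

Orientations are given as a unit quaternion [x, y, z, w].
In Python, from plant import env gives the robot as it stands.
- The arm moves only by the tool jog_arm, never from a script. Its arguments are lists of equal length, an entry for each row: "claw": the finger opening in cm, from 0 to 8.78; "travel": the shift along the world's x, y, z in cm, a list of three; "spin": the turn about the world's z in units of 8 degrees (1.0 is 8 degrees). A call has exactly 8 rows; each row is the pose to reach, as a shift and turn from the pose commanded when the call began; what a row does not reach only later rows make up. A row lasts 1/10 s, in which the tool goes at most 50 mm and 8.59 degrees, less where a joint would pass 70% of its speed; a pose out of reach is approached as far as the arm can. A call with a gripper value outside its range is refused whole. The fingers move at their own pace and stop on an object; the grip force is fixed at half the most. Time passes only in rows, so rows that repeat a pose let the fingers close, or fill a call up. It gives the time, the measured TCP pose, the force, the opening and the grip force at its end, in the units of the state.
- env.get_obs(): the state, without advancing time (a new reading comes with each control period).
- env.get_image(name): name is "scene" or "side" or "wrist"; returns the picture (400x640x3 uint8, red, green, blue); there is no depth.
- env.camera_model(name): a dict with "mtx" (3x3 intrinsics, pixels), "camera_from_world" (4x4, takes a point from world to camera coordinates); the wrist camera has in their place "hand_eye" (4x4, takes a point from camera to tool coordinates, whose origin is the TCP and whose axes are the flange's). Camera axes: x right, y down, z forward; pixel columns grow to the right and rows downward; lengths in m; the calibration is good to about 2 mm. A picture is of the moment at which its call begins: read the wrist's pose just before it. camera_model takes no time and is no camera call.
- env.finish_job(): hands the job in; it is judged then, once.
Trained networks look in the newest picture that a camera, given by its name, has taken for a name from the list of things; names that differ only in an ending like _2 or _b are one class to them, and where a whole thing is asked for, a point or a joint stands for the part that bears it (a point fixed in the world has none). Each returns a list of dicts, best first, with "p" (0 to 1); they miss things now and then, are a little off and sometimes report something else, mostly with a low value. They report only what shows in the picture. A call takes as long as a camera call.
- env.look_for(target, camera): "rect" ([left, top, right, bottom] in pixels, round what is visible of it).
- env.mark_of(target, camera): "pixel" ([column, row] in pixels: a listed point, or the origin of a listed thing).
The state is a dict: "clock": time; "qpos": joint angles; "joint_vel": joint speeds; "effort": joint torques, N m; "tcp_pos": TCP position; "orientation": TCP orientation; "ft_force": force on the tool from outside, world axes, zero at the start; "ft_torque": the same for the moment, N m; "finger_gap": finger opening in m; "gripper_force": force on a finger pad.
Only numpy, scipy, OpenCV 4.12 (cv2) and the standard library are available. Lean on these libraries where they do the work, as an engineer would, in place of code of your own. Each camera call takes 0.05 s, during which the arm holds its last target. There are 200 camera calls.

## Working session

There is one attempt and no reset: what is moved stays moved. The work goes in short steps, Python scripts to look and compute and a tool call to move; the robot and the scene stay as the last step left them, time stands still between calls to the robot, and variables do not carry over. Pictures are saved under pics/ and viewed, at most 10 in all, crops included, and the job is handed in when it is done.

Besides the shell and the picture viewer there is one more tool, called as name([rows], argument=value, ...), one row to a line, values as JSON. jog_arm: Moves the arm, as the interface text tells. Its arguments: {"type":"object","properties":{"claw":{"type":"array"},"travel":{"type":"array"},"spin":{"type":"array"}},"required":["claw","travel","spin"]}

```bash
mkdir -p pics
cat > h.py <<'E'
import numpy as np, cv2
from plant import env
def ray(cam,px):
    m=env.camera_model(cam);K=np.array(m["mtx"]);T=np.array(m["camera_from_world"])
    R,t=T[:3,:3],T[:3,3]; d=R.T@np.linalg.inv(K)@[px[0],px[1],1]; return -R.T@t,d/np.linalg.norm(d)
def tri(obs):
    A=np.zeros((3,3));b=np.zeros(3)
    for c,d in obs:
        P=np.eye(3)-np.outer(d,d);A+=P;b+=P@c
    x=np.linalg.solve(A,b); return x,[np.linalg.norm((np.eye(3)-np.outer(d,d))@(x-c)) for c,d in obs]
def onz(cam,px,z):
    c,d=ray(cam,px); return c+d*(z-c[2])/d[2]
def proj(cam,p):
    m=env.camera_model(cam);T=np.array(m["camera_from_world"]);q=T[:3,:3]@p+T[:3,3];q=np.array(m["mtx"])@q;return q[:2]/q[2]
E
python3 - <<'E'
from h import *
ims=[]
for c in("scene","side"):
    im=env.get_image(c);cv2.imwrite(f"pics/{c}0.png",im[:,:,::-1])
    print(c,ray(c,(320,200)))
    for t in("winder","gate_centre","knob","spool_wound","spool_spare","wax_pot","rosette_3","spool_navy"):
        print(t,[(np.round(r["pixel"]).tolist(),round(r["p"],2)) for r in env.mark_of(t,c)[:3]])
o=env.get_obs();print(o["clock"],o["tcp_pos"],o["orientation"])
E
```

```text
scene (array([ 0.08933505, -0.13313768,  0.64291419]), array([ 0.57976324,  0.55209826, -0.59921791]))
winder [([354.0, 276.0], 0.95)]
gate_centre [([354.0, 256.0], 0.76)]
knob [([332.0, 238.0], 0.8)]
spool_wound []
spool_spare [([388.0, 231.0], 0.55)]
wax_pot [([297.0, 229.0], 0.7)]
rosette_3 [([274.0, 264.0], 0.53), ([388.0, 231.0], 0.36)]
spool_navy [([256.0, 228.0], 0.49)]
side (array([ 0.29997903, -0.3046979 ,  0.60886986]), array([ 0.35998054,  0.71635828, -0.59769961]))
winder [([311.0, 283.0], 0.6)]
gate_centre [([315.0, 253.0], 0.9)]
knob [([288.0, 219.0], 0.65)]
spool_wound [([396.0, 242.0], 0.59)]
spool_spare [([384.0, 242.0], 0.58)]
wax_pot [([278.0, 213.0], 0.91), ([315.0, 250.0], 0.34)]
rosette_3 [([239.0, 244.0], 0.46)]
spool_navy [([246.0, 194.0], 0.49)]
0.9 [0.22240498 0.58410213 0.22267907] [ 1.80892428e-01  9.83502887e-01  3.45705236e-05 -4.97869373e-08]
```

Run:
```python
from h import *
a=cv2.imread("pics/scene0.png")[150:330,220:460];b=cv2.imread("pics/side0.png")[150:330,200:440]
cv2.imwrite("pics/ab.png",cv2.resize(np.vstack([a,b]),None,fx=1.66,fy=1.66,interpolation=cv2.INTER_CUBIC)) 
g=tri([ray("scene",(354,256)),ray("side",(315,253))]);print("gate",g)
print("knob",tri([ray("scene",(332,238)),ray("side",(288,219))]))
print(onz("scene",(354,256),.08),onz("side",(315,253),.08))
print("spare",onz("scene",(388,231),.02),onz("side",(384,242),.02),"wound",onz("side",(396,242),.06),tri([ray("scene",(388,231)),ray("side",(384,242))]))
for n,p,q in(("wax",(297,229),(278,213)),("ros",(274,264),(239,244)),("navy",(256,228),(246,194))): print(n,onz("scene",p,0),onz("side",q,0))
```

```text
gate (array([0.54221496, 0.19972065, 0.0721678 ]), [np.float64(0.0011472316399100655), np.float64(0.0011472316399099597)])
knob (array([0.50581691, 0.23155773, 0.13640577]), [np.float64(0.005019318926125626), np.float64(0.005019318926125725)])
[0.53478399 0.19413972 0.08      ] [0.53962821 0.19365669 0.08      ]
spare [0.70985533 0.21908741 0.02      ] [0.70481471 0.21523255 0.02      ] wound [0.69725739 0.16966401 0.06      ] (array([0.70607021, 0.21652871, 0.02121517]), [np.float64(0.0021104964044570467), np.float64(0.002110496404457198)])
wax [0.575101   0.41736848 0.        ] [0.55905945 0.42506156 0.        ]
ros [0.44944016 0.36783736 0.        ] [0.44620263 0.36593292 0.        ]
navy [0.50435945 0.50350995 0.        ] [0.51830006 0.52979037 0.        ]
```

View pics/ab.png

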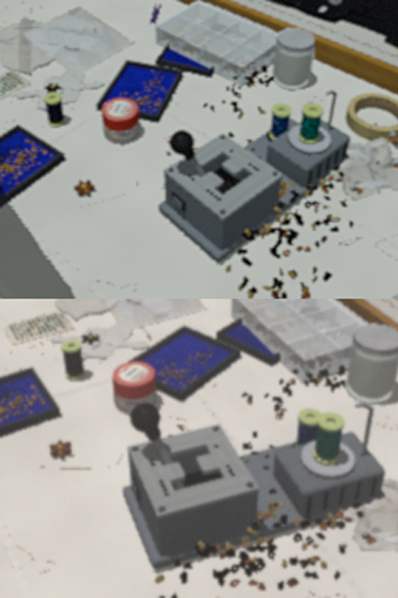

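Top picture (scene): knob at about (330,235), gate plate centre about (354,256). Bottom picture (side): knob at about (288,223). The lever is in the left slot, towards the near end. Next, a closer wrist view from above.

Run:
```python
from h import *
m=env.camera_model("wrist");print(np.round(m["mtx"],1),np.round(m["hand_eye"],3))
```

```text
[[303.6   0.  316.4]
 [  0.  303.6 196.4]
 [  0.    0.    1. ]] [[-0.    -0.955 -0.296  0.081]
 [ 1.    -0.    -0.     0.001]
 [-0.    -0.296  0.955 -0.162]
 [ 0.     0.     0.     1.   ]]
```

jog_arm([
  [0,0,4],
  [0,0,8],
  [3,-5,10],
  [6,-10,10],
  [9,-15,10],
  [12,-20,10],
  [15,-25,10],
  [18,-30,10],
], claw=[0,0,0,0,0,0,0,0], spin=[0,0,0.5,1.0,1.5,2.0,2.5,2.5])

```text
clock: 1.7
tcp_pos: [0.3761, 0.3273, 0.323]
orientation: [0.006, 1.0, 0.0, 0.0]
ft_force: [0.2, 0.2, 0.4]
finger_gap: 0.0273
gripper_force: 0.0
```

jog_arm([
  [1,-3,0],
  [3,-6,0],
  [3,-8,0],
  [3,-8,0],
  [3,-8,0],
  [3,-8,0],
  [3,-8,0],
  [3,-8,0],
], claw=[0,0,0,0,0,0,0,0], spin=[0,0,0,0,0,0,0,0])

```text
clock: 2.5
tcp_pos: [0.405, 0.2501, 0.3224]
orientation: [0.007, 1.0, -0.0, -0.0]
ft_force: [-0.2, 0.9, 0.1]
finger_gap: 0.0004
gripper_force: 0.0
```

```bash
cat >> h.py <<'E'
from scipy.spatial.transform import Rotation as Ro
def wray(px,o):
    m=env.camera_model("wrist");H=np.array(m["hand_eye"]);R=Ro.from_quat(o["orientation"]).as_matrix()
    d=R@H[:3,:3]@np.linalg.inv(m["mtx"])@[px[0],px[1],1];return o["tcp_pos"]+R@H[:3,3],d/np.linalg.norm(d)
def won(px,o,z):
    c,d=wray(px,o);return c+d*(z-c[2])/d[2]
E
python3 - <<'E'
from h import *
o=env.get_obs();im=env.get_image("wrist");cv2.imwrite("pics/w1.png",im[:,:,::-1])
print(o["tcp_pos"],o["orientation"],o["clock"])
for t,z in(("winder",0),("gate_centre",.08),("knob",.13),("spool_wound",.06),("spool_spare",.02)):
    for r in env.mark_of(t,"wrist")[:2]: print(t,np.round(r["pixel"],1),r["p"],won(r["pixel"],o,z))
print(env.look_for("knob","wrist")[:2])
E
```

```text
[0.40499371 0.25006413 0.32243949] [ 6.59931229e-03  9.99978211e-01 -8.50187762e-05 -1.41994955e-04] 2.5
winder [287.8 234.7] 0.81 [0.54301612 0.19953607 0.        ]
gate_centre [279.  256.4] 0.74 [0.54174517 0.19373379 0.08      ]
[]
```

View pics/w1.png

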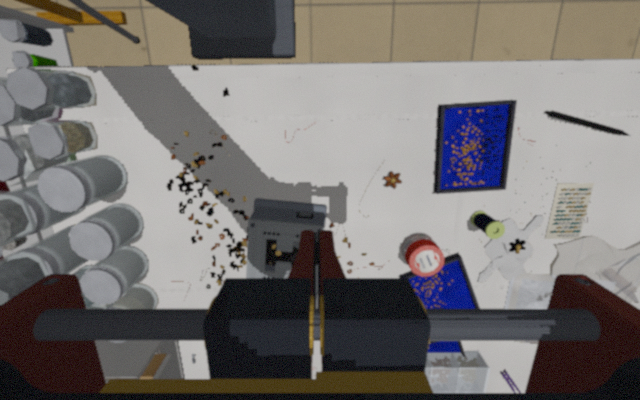

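The wrist view shows the winder's near part at about (285,235), with the fingers hiding the knob. Moving the hand forward to clear the view.

jog_arm([
  [3,-1,0],
  [7,-2,0],
  [11,-3,0],
  [12,-4,0],
  [12,-4,0],
  [12,-4,0],
  [12,-4,0],
  [12,-4,0],
], claw=[0,0,0,0,0,0,0,0], spin=[0,0,0,0,0,0,0,0])

```text
clock: 3.65
tcp_pos: [0.5243, 0.2102, 0.323]
orientation: [0.006, 1.0, 0.0, 0.0]
ft_force: [0.5, -0.2, -0.4]
finger_gap: 0.0001
gripper_force: 0.0
```

Run:
```python
from h import *
o=env.get_obs();im=env.get_image("wrist")
cv2.imwrite("pics/w2.png",cv2.resize(im[60:280,200:420,::-1],None,fx=2.7,fy=2.7,interpolation=cv2.INTER_CUBIC))
print(o["tcp_pos"],o["orientation"].tolist(),o["clock"])
for t,z in(("winder",0),("gate_centre",.08),("knob",.13),("spool_wound",.06),("spool_spare",.02)):
    for r in env.mark_of(t,"wrist")[:2]: print(t,np.round(r["pixel"],1),r["p"],won(r["pixel"],o,z))
```

```text
[0.52425145 0.21020538 0.32300981] [0.006423387663373974, 0.999979283531735, 0.00041425771958848034, 3.144560093068707e-05] 3.65
winder [310.  167.3] 0.75 [0.54398723 0.20092299 0.        ]
gate_centre [304.4 178.4] 0.74 [0.54272634 0.19481623 0.08      ]
knob [342.3 160.8] 0.77 [0.50968714 0.24223521 0.13      ]
knob [513.1 149. ] 0.56 [0.49843994 0.441447   0.13      ]
spool_wound [286.  269.2] 0.5 [0.69491996 0.16115971 0.06      ]
```

View pics/w2.png

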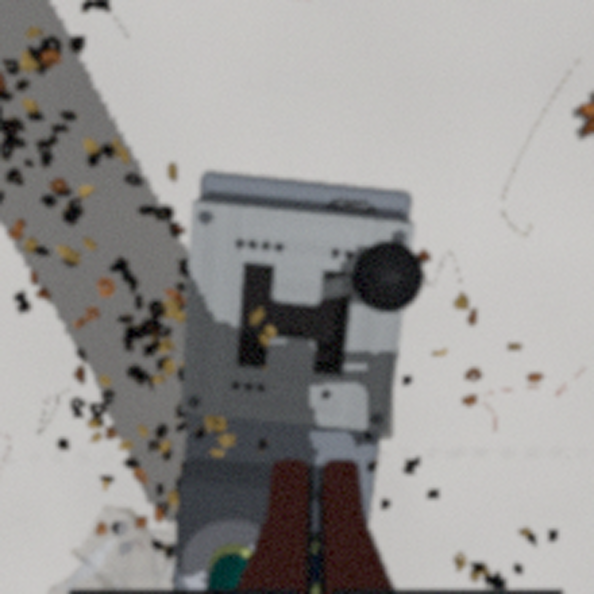

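Knob at crop (387,276), i.e. image (343,162). Plate corners are at crop (194,200), (411,218) and (390,436). The winder yaw is slightly negative, and the lever is near slot 2.

Run:
```python
from h import *
from scipy.optimize import least_squares
o=env.get_obs();f=lambda u,v,z:won((u/2.7+200,v/2.7+60),o,z)
C=[f(194,200,.08),f(411,218,.08),f(390,436,.08)];L=[(-.055,-.055),(-.055,.055),(.055,.055)]
H=[f(272,265,.08),f(244,264,.08),f(238,364,.08),f(265,368,.08),f(316,371,.08),f(342,373,.08)] # slot ends
print("H",np.mean([H[0],H[1]],0),np.mean([H[2],H[3]],0),np.mean([H[4],H[5]],0))
def w(s,l): c,n=np.cos(s[2]),np.sin(s[2]);return np.array([s[0]+c*l[0]-n*l[1],s[1]+n*l[0]+c*l[1]])
r=least_squares(lambda s:np.concatenate([w(s,l)-c[:2] for l,c in zip(L,C)]),[.54,.2,-.1]);print("winder",r.x,np.round(r.fun*1000,1))
k=tri([wray((343.3,162.2),o),ray("scene",(330,235.5)),ray("side",(288,223.5))]);print("knob",k)
s=r.x;c,n=np.cos(s[2]),np.sin(s[2])
for p in(k[0],f(387,276,.129)):d=p[:2]-s[:2];print("rel",c*d[0]+n*d[1],-n*d[0]+c*d[1])
for nm,l in(("fingerstart",(-.085,.038)),("push1",(-.026,.038)),("left0",(-.026,.085)),("left",(0,.085)),("right end",(0,-.008)),("n0",(-.06,-.038)),("home",(.015,-.038))):print(nm,np.round(w(s,l),4))
```

```text
H [0.51516333 0.18276487 0.08      ] [0.56787125 0.1775606  0.08      ] [0.57171173 0.21752471 0.08      ]
winder [ 0.5443953   0.20005245 -0.10594418] [ 0.7 -1.6  2.1  2.2 -2.9 -0.6]
knob (array([0.51279073, 0.24333412, 0.12302907]), [np.float64(0.0008167564530705586), np.float64(0.0011967092676674503), np.float64(0.0017354599418772593)])
rel -0.03600423995575564 0.03969693800180684
rel -0.036244519079465146 0.039008029517173415
fingerstart [0.4639 0.2468]
push1 [0.5226 0.2406]
left0 [0.5275 0.2873]
left [0.5534 0.2846]
right end [0.5435 0.1921]
n0 [0.4807 0.1686]
home [0.5553 0.1607]
```

jog_arm([
  [-4,2,0],
  [-6.9,3.7,-2],
  [-6.9,3.7,-6],
  [-6.9,3.7,-10],
  [-6.9,3.7,-14],
  [-6.9,3.7,-18],
  [-6.9,3.7,-20.3],
  [-6.9,3.7,-20.3],
], claw=[0,0,0,0,0,0,0,0], spin=[-0.6,-0.6,-0.6,-0.6,-0.6,-0.6,-0.6,-0.6])

```text
clock: 4.75
tcp_pos: [0.4544, 0.2451, 0.1167]
orientation: [0.049, 0.999, -0.002, -0.002]
ft_force: [0.0, -0.0, 0.9]
finger_gap: 0.0004
gripper_force: 0.0
```

jog_arm([
  [1,0.1,0],
  [2,0.0,0],
  [3,-0.1,0],
  [4,-0.2,0],
  [5,-0.3,0],
  [5.8,-0.4,0],
  [6.4,-0.4,0],
  [6.4,-0.4,0],
], claw=[0,0,0,0,0,0,0,0], spin=[0,0,0,0,0,0,0,0])

```text
clock: 5.55
tcp_pos: [0.5215, 0.2418, 0.1196]
orientation: [0.05, 0.999, -0.0, 0.0]
ft_force: [-0.2, 0.3, 0.3]
finger_gap: 0.0004
gripper_force: 0.0
```

Run:
```python
from h import *
o=env.get_obs();print(o["tcp_pos"],o["ft_force"])
im=env.get_image("side");a=im[150:330,200:440,::-1];im=env.get_image("scene");b=im[150:330,220:460,::-1]
cv2.imwrite("pics/p1.png",cv2.resize(np.hstack([b,a]),None,fx=1.66,fy=1.66,interpolation=cv2.INTER_CUBIC))
print([(c,env.mark_of("knob",c)[:2]) for c in("scene","side")])
```

```text
[0.52149205 0.24177861 0.1195714 ] [-0.20052437  0.28726526  0.30774234]
[('scene', [{'pixel': [344.4, 228.0], 'p': 0.78}, {'pixel': [254.5, 226.5], 'p': 0.64}]), ('side', [{'pixel': [307.1, 213.9], 'p': 0.78}, {'pixel': [385.2, 239.5], 'p': 0.62}])]
```

View pics/p1.png

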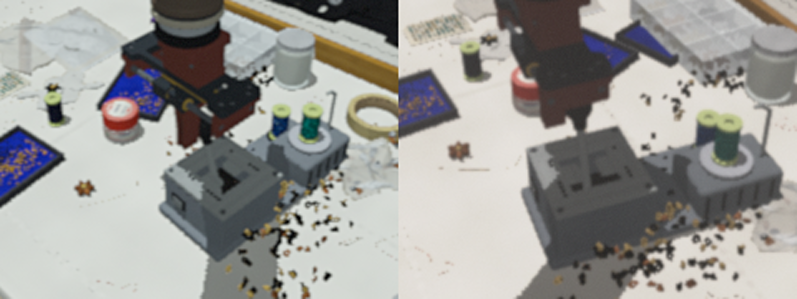

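Left (scene): knob near (344,228). Right (side): knob near (308,219), partly hidden by the hand. The lever has moved towards the crossbar; working out its position.

Run:
```python
from h import *
s=[.5444,.2001,-.106];c,n=np.cos(s[2]),np.sin(s[2])
def rel(p):d=np.array(p)[:2]-s[:2];return np.round([c*d[0]+n*d[1],-n*d[0]+c*d[1]],4)
for v in(214,218,221):
    k=tri([ray("scene",(344.4,228)),ray("side",(307.5,v))]);print(k,rel(k[0]))
print(rel(onz("scene",(344.4,228),.134)),rel(onz("side",(307.5,219),.134)),"tcp",rel([.5215,.2418]))
for x in(-.01,0,.01):
    for z in (.134,):
        p=np.array([s[0]+c*x-n*.039,s[1]+n*x+c*.039,z]);print(x,proj("scene",p),proj("side",p))
```

```text
(array([0.54266561, 0.22901851, 0.13827204]), [np.float64(0.0029329931723627444), np.float64(0.0029329931723626273)]) [-0.0048  0.0286]
(array([0.54380914, 0.22981051, 0.13252858]), [np.float64(0.0004730335890899642), np.float64(0.00047303358908994516)]) [-0.0037  0.0295]
(array([0.54438654, 0.2300315 , 0.12859375]), [np.float64(0.003050637538547932), np.float64(0.003050637538547888)]) [-0.0032  0.0298]
[-0.0044  0.0288] [-0.0056  0.0245] tcp [-0.0272  0.039 ]
-0.01 [339.20025089 226.83766699] [302.39994416 214.74023606]
0 [342.57017398 224.76940864] [307.72413008 213.45986728]
0.01 [345.89495207 222.72885761] [313.01215664 212.18819416]
```

jog_arm([
  [-1.6,0.2,0],
  [-3.3,0.4,0],
  [-3.1,2.5,0],
  [-2.7,5.4,0],
  [-2.7,5.5,0],
  [0,5.1,0],
  [3.0,4.8,0],
  [3.0,4.8,0],
], claw=[0,0,0,0,0,0,0,0], spin=[0,0,0,0,0,0,0,0])

```text
clock: 6.55
tcp_pos: [0.5537, 0.2882, 0.1197]
orientation: [0.051, 0.999, -0.0, 0.001]
ft_force: [1.6, -0.4, 0.2]
finger_gap: 0.0
gripper_force: 0.0
```

jog_arm([
  [-0.2,-1.5,0],
  [-0.3,-3,0],
  [-0.4,-4.3,0],
  [-0.6,-5.6,0],
  [-0.7,-6.9,0],
  [-0.9,-8.2,0],
  [-1.0,-9.2,0],
  [-1.0,-9.2,0],
], claw=[0,0,0,0,0,0,0,0], spin=[0,0,0,0,0,0,0,0])

```text
clock: 7.35
tcp_pos: [0.5401, 0.1958, 0.1195]
orientation: [0.05, 0.999, -0.001, -0.0]
ft_force: [0.3, -0.6, 0.3]
finger_gap: 0.0004
gripper_force: 0.0
```

Run:
```python
from h import *
o=env.get_obs();print(o["tcp_pos"],o["ft_force"])
im=env.get_image("side");a=im[150:330,200:440,::-1];im=env.get_image("scene");b=im[150:330,220:460,::-1]
cv2.imwrite("pics/p2.png",cv2.resize(np.hstack([b,a]),None,fx=1.66,fy=1.66,interpolation=cv2.INTER_CUBIC))
s=[.5444,.2001,-.106];c,n=np.cos(s[2]),np.sin(s[2])
def rel(p):d=np.array(p)[:2]-s[:2];return np.round([c*d[0]+n*d[1],-n*d[0]+c*d[1]],4)
q=[env.mark_of("knob",k)[0] for k in("scene","side")];print(q);k=tri([ray("scene",q[0]["pixel"]),ray("side",q[1]["pixel"])]);print(k,rel(k[0]),rel(o["tcp_pos"]))
```

```text
[0.54009901 0.19583356 0.11948815] [ 0.28374306 -0.62414644  0.28089234]
[{'pixel': [369.4, 244.0], 'p': 0.56}, {'pixel': [318.4, 235.2], 'p': 0.6}]
(array([0.5246887 , 0.15159238, 0.15544454]), [np.float64(0.004115497923676683), np.float64(0.004115497923676584)]) [-0.0145 -0.0503] [-0.0038 -0.0047]
```

View pics/p2.png

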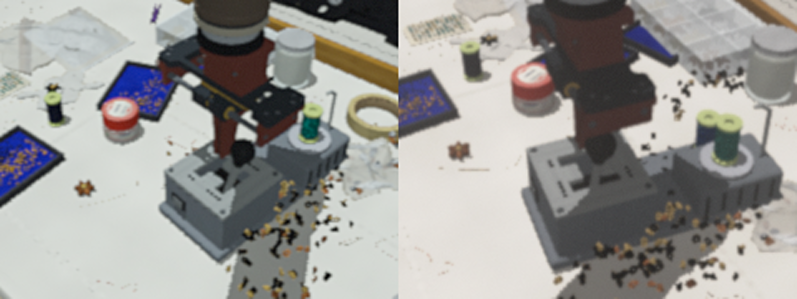

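Knob shows at scene (366,241.5) and side (322,239), on the right part of the crossbar.

Run:
```python
from h import *
s=[.5444,.2001,-.106];c,n=np.cos(s[2]),np.sin(s[2])
def rel(p):d=np.array(p)[:2]-s[:2];return np.round([c*d[0]+n*d[1],-n*d[0]+c*d[1]],4)
k=tri([ray("scene",(365.8,241.6)),ray("side",(322,239))]);print(k,rel(k[0]))
for y in(-.025,-.03,-.035,-.04):
  for x in (-.005,.003):
    p=np.array([s[0]+c*x-n*y,s[1]+n*x+c*y,.135]);print(x,y,proj("scene",p),proj("side",p))
```

```text
(array([0.5428024 , 0.17206601, 0.12972245]), [np.float64(0.0005559793754748535), np.float64(0.000555979375474947)]) [ 0.0014 -0.028 ]
-0.005 -0.025 [362.70470637 240.67354738] [317.80916863 236.0734056 ]
0.003 -0.025 [365.40601099 238.85534123] [322.31239433 234.91758358]
-0.005 -0.03 [364.50622595 241.93151577] [318.87962799 237.95420676]
0.003 -0.03 [367.20845101 240.09861857] [323.40378816 236.78670401]
-0.005 -0.035 [366.32280755 243.2000017 ] [319.9616246 239.8552789]
0.003 -0.035 [369.02587456 241.35223117] [324.50691025 238.67591027]
-0.005 -0.04 [368.15464087 244.47913762] [321.055346   241.77695154]
0.003 -0.04 [370.85846925 242.61630844] [325.62195069 240.58552789]
```

jog_arm([
  [0,-0.2,0],
  [0,-0.4,0],
  [-0.1,-0.6,0],
  [-0.1,-0.8,0],
  [-0.1,-0.8,0],
  [-0.1,-0.8,0],
  [-0.1,-0.8,0],
  [-0.1,-0.8,0],
], claw=[0,0,0,0,0,0,0,0], spin=[0,0,0,0,0,0,0,0])

```text
clock: 8.35
tcp_pos: [0.5393, 0.1902, 0.1196]
orientation: [0.049, 0.999, -0.0, -0.0]
ft_force: [0.5, 0.5, -0.6]
finger_gap: 0.0004
gripper_force: 0.3
```

jog_arm([
  [0,-0.1,0],
  [0,-0.2,0],
  [0,-0.3,0],
  [0,-0.4,0],
  [0,-0.4,0],
  [0,-0.4,0],
  [0,-0.4,0],
  [0,-0.4,0],
], claw=[0,0,0,0,0,0,0,0], spin=[0,0,0,0,0,0,0,0])

```text
clock: 9.15
tcp_pos: [0.5393, 0.1862, 0.1197]
orientation: [0.049, 0.999, 0.0, 0.0]
ft_force: [-0.1, 0.4, -0.4]
finger_gap: 0.0003
gripper_force: 0.4
```

Run:
```python
from h import *
o=env.get_obs();print(o["tcp_pos"],o["ft_force"])
im=env.get_image("side");a=im[180:300,260:400,::-1];im=env.get_image("scene");b=im[180:300,300:440,::-1]
cv2.imwrite("pics/p3.png",cv2.resize(np.hstack([b,a]),None,fx=2.8,fy=2.8,interpolation=cv2.INTER_CUBIC))
```

```text
[0.53934422 0.18620215 0.11965373] [-0.14930255  0.42838338 -0.41448947]
```

View pics/p3.png

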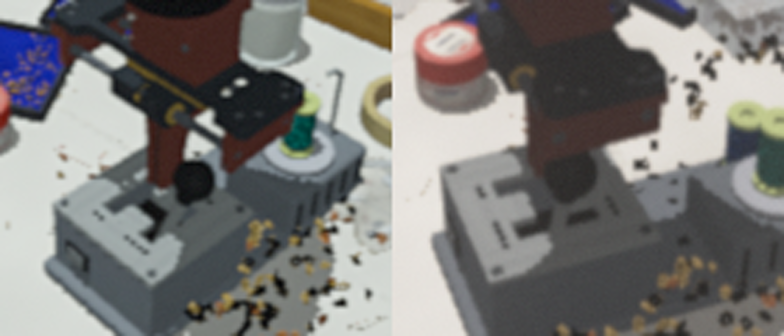

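Knob at scene (369,244) and side (324,242.5), so it is about 39 mm to the right and in line with the right slot. Now going round behind it.

jog_arm([
  [0.1,1.0,0],
  [0.1,1.0,0],
  [-2.7,1.3,0],
  [-5.5,1.6,0],
  [-5.5,1.5,0],
  [-5.8,-1.9,0],
  [-5.8,-1.9,0],
  [-5.8,-1.9,0],
], claw=[0,0,0,0,0,0,0,0], spin=[0,0,0,0,0,0,0,0])

```text
clock: 10.05
tcp_pos: [0.4822, 0.1667, 0.1199]
orientation: [0.05, 0.999, 0.0, 0.0]
ft_force: [0.9, 0.4, 0.1]
finger_gap: 0.0005
gripper_force: 0.0
```

jog_arm([
  [1.2,-0.1,0],
  [2.4,-0.2,0],
  [3.4,-0.3,0],
  [4.3,-0.4,0],
  [5.2,-0.5,0],
  [6.0,-0.6,0],
  [6.7,-0.7,0],
  [6.8,-0.7,0],
], claw=[0,0,0,0,0,0,0,0], spin=[0,0,0,0,0,0,0,0])

```text
clock: 10.85
tcp_pos: [0.5504, 0.1598, 0.1196]
orientation: [0.05, 0.999, -0.0, 0.0]
ft_force: [-0.7, 0.9, 0.4]
finger_gap: 0.0003
gripper_force: 0.0
```

jog_arm([
  [0.1,0,0],
  [0.2,0,0],
  [0.3,0,0],
  [0.4,0,0],
  [0.5,-0.1,0],
  [0.5,-0.1,0],
  [0.5,-0.1,0],
  [0.5,-0.1,0],
], claw=[0,0,0,0,0,0,0,0], spin=[0,0,0,0,0,0,0,0])

```text
clock: 11.65
tcp_pos: [0.5538, 0.1595, 0.1194]
orientation: [0.049, 0.999, 0.0, -0.0]
ft_force: [-2.9, 1.3, -0.7]
finger_gap: 0.0006
gripper_force: 1.5
```

jog_arm([
  [0.1,0,0],
  [0.1,0,0],
  [0.2,0,0],
  [0.2,0,0],
  [0.3,0,0],
  [0.3,0,0],
  [0.3,0,0],
  [0.3,0,0],
], claw=[0,0,0,0,0,0,0,0], spin=[0,0,0,0,0,0,0,0])

```text
clock: 12.45
tcp_pos: [0.5559, 0.1594, 0.119]
orientation: [0.049, 0.999, -0.0, -0.001]
ft_force: [-6.9, 1.9, -2.5]
finger_gap: 0.0004
gripper_force: 3.2
```

jog_arm([
  [-0.5,0.1,0],
  [-1.5,0.2,0],
  [-4,0.4,0],
  [-7,0.7,0],
  [-10,1,2],
  [-12,1.2,6],
  [-12,1.2,10],
  [-12,1.2,12],
], claw=[0,0,0,0,0,0,0,0], spin=[0,0,0,0,0,0,0,0])

```text
clock: 13.25
tcp_pos: [0.4385, 0.1715, 0.2436]
orientation: [0.049, 0.999, 0.002, 0.003]
ft_force: [0.4, 0.1, 0.4]
finger_gap: 0.0007
gripper_force: 0.0
```

Run:
```python
from h import *
o=env.get_obs();print(o["tcp_pos"],o["ft_force"])
im=env.get_image("side");a=im[180:300,260:400,::-1];im=env.get_image("scene");b=im[180:300,300:440,::-1]
cv2.imwrite("pics/p4.png",cv2.resize(np.hstack([b,a]),None,fx=2.8,fy=2.8,interpolation=cv2.INTER_CUBIC))
s=[.5444,.2001,-.106];c,n=np.cos(s[2]),np.sin(s[2])
def rel(p):d=np.array(p)[:2]-s[:2];return np.round([c*d[0]+n*d[1],-n*d[0]+c*d[1]],4)
q=[env.mark_of("knob",k)[0] for k in("scene","side")];print(q);k=tri([ray("scene",q[0]["pixel"]),ray("side",q[1]["pixel"])]);print(k,rel(k[0]))
for x in(.03,.041):
    p=np.array([s[0]+c*x+n*.038,s[1]+n*x-c*.038,.127]);print(x,proj("scene",p),proj("side",p))
```

```text
[0.43847392 0.17152948 0.24361878] [0.44347688 0.07328135 0.36423759]
[{'pixel': [402.0, 233.3], 'p': 0.74}, {'pixel': [343.9, 240.9], 'p': 0.95}]
(array([0.53771962, 0.09139008, 0.19834338]), [np.float64(0.004967778337281826), np.float64(0.004967778337281796)]) [ 0.0049 -0.1088]
0.03 [378.72227954 238.8515541 ] [340.25879064 239.47468614]
0.041 [382.23204791 236.42085752] [346.3204007  237.88245125]
```

View pics/p4.png

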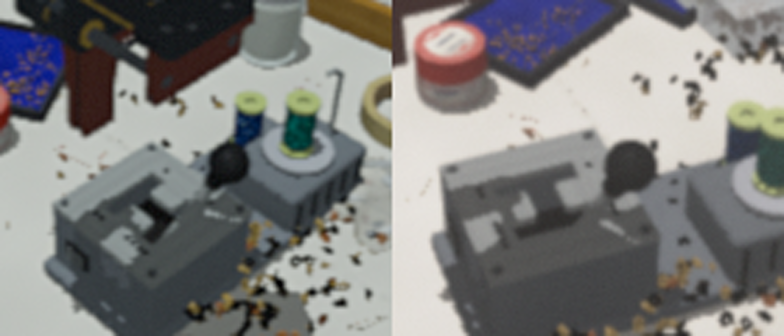

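Knob at scene (382,239) and side (345,239), matching the prediction for the slot end (382,236 / 346,238). The push force rose to 7 N against the stop, and the spools are standing. Handing in.

```bash
python3 -c "
from h import *
k=tri([ray('scene',(381.8,238.9)),ray('side',(345,239.3))]);print(k)
print(env.finish_job())"
```

```text
(array([0.57742263, 0.15631937, 0.12516312]), [np.float64(0.0011610612166508736), np.float64(0.001161061216650833)])
the job is handed in; nothing more can be done
None
```

The lever was pushed along the left slot, across the gate and forward into the third slot until it met the stop, the arm was backed clear, and the job was handed in at about 13 s; no verdict came back, but the last camera check put the knob at the slot end, with the two winder spools and the wax pot standing in place (the rosette and the loose spool were out of that view, and the arm never went near them).

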